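# Interlocked circlip chest: shut one drawer, open the brass one

## Task

One drawer of the small green parts chest has been left open, and its interlock lets only one drawer be open at a time. Push the open drawer (black pull) fully home, then pull open the drawer with the brass pull to well over half of its travel, leave both like that and let go.

Things in the scene. Friction and masses are not known exactly. Their poses are not given: they have to be found in the camera images.
- drawer_black_pull (a point): Grip point of the black block pull on the drawer that starts open. Pull: 20 wide (y), 28 high, standing 40 mm out from the drawer front; the point is on its middle line, 25 mm out from the front, 15 mm short of the pull's outer end, 78 mm above the counter, moving with the drawer. Axes: z up, x into the chest (shutting direction), y along the chest front, to the robot's left.
- drawer_brass_pull (a point): Grip point of the brass block pull on the drawer to open; same shape, offsets and axes as the black one. The chest is a fixed green box 240 deep, 340 wide, 100 mm high, front towards the robot; three drawers side by side 110 mm apart, fronts 104 wide, 90 mm high. Which of the three places holds the black, brass or bright metal pull varies; the bright one starts shut.
- drawer_black (a joint): How far the drawer with the black pull is out, in m: 0 shut, 0.11 at its stop. It slides along its x axis with about 1.5 N of friction and stays where it is left. While it is out by more than about 12 mm the interlock holds the other two drawers (pulled, they give only 12 to 17 mm and then stop hard).
- drawer_brass (a joint): How far the drawer with the brass pull is out, in m: 0 shut (as it starts), 0.11 at its stop; same slide and friction. The interlock lets it out only while both other drawers are shut, and then holds those two.

How it is judged (in metres and radians):
On the way, in this order (a step that is already met when the one before it is completed fails the run):
1. the drawer with the black pull is shut (within 10 mm of home) while the brass one is still shut (value of joint drawer_black below 0.01 m and value of joint drawer_brass below 0.02 m), for 0.2 s.
2. the drawer with the brass pull is out by more than 55 mm, half its travel (value of joint drawer_brass above 0.055 m), for 0.2 s.
At the end, for the whole second after the job is handed in: The drawer with the black pull is shut (within 12 mm of home) and the drawer with the brass pull stands still, out by more than 55 mm of its 110 mm (value of joint drawer_black below 0.012 m and value of joint drawer_brass above 0.055 m and velocity of joint drawer_brass between -0.01 and 0.01 m/s); the robot touches nothing.
It also fails if it takes over 45 s, if anything falls off the work surface, if the arm or the gripper's body presses on something with over 40 N, if the wrist force passes 120 N, or if a joint passes its speed limit or range.

## Robot

A 6-joint arm with a two-finger parallel gripper is mounted at the origin on the work surface. World frame = base frame: x ahead of the robot, y to its left, z up, the work surface at z = 0. Lengths are in mm, angles in rad, forces in N, time in s.
With the tool pointing down it reaches from about 275 to 750 mm from the base axis. Payload 10.2 kg.
Tool frame: the origin (TCP) lies on the centre line of the jaws, within the pads' length; the fingertips stand 17 mm ahead of it and the grasp point (between the pads) lies 2 mm behind it; z points along the fingers, y is the line along which they close (so a half turn about z gives the same grasp; the last joint's range is limited). The gripper opens to 88 mm and grips with 3 to 60 N. Pads are 18 mm wide; open, the fingers measure 123 mm over their backs; the gripper's body (75 mm by 187 mm) begins 45 mm behind the grasp point.
Start: joints at [0.918, 0.313, 1.498, -0, 1.331, -0.223], TCP at [218.775, 477.251, 255.72] pointing down, gripper open.
Joint ranges: [-2.94, 2.94], [-0.97, 2.17], [0.19, 2.56], [-1.23, 4.37], [0.02, 3.11], [-2.88, 2.88]. Speed limits (rad/s): [2.39, 2.39, 3.01, 3.14, 3.14, 3.14].

## Interface

Orientations are given as a rotation vector (axis times angle).
In Python, from plant import bot gives the robot as it stands.
- The arm moves only by the shell command python3 -m inch 'ROWS' [FORCE]. ROWS is JSON, a list of rows, each an object of numbers: "dx", "dy", "dz": the shift along the tool's x, y, z in mm; "spin": the turn about the tool's z in rad; "grip": the closure, from 0 (fully open) to 1 (shut). A call has 1 to 5 rows; each row shifts and turns the commanded pose from where the row before left it, along the tool's axes as they then stand; what a row does not reach is not made up. A row lasts 1/10 s, in which the tool goes at most 50 mm and 8.59 degrees, less where a joint would pass 70% of its speed; a pose out of reach is approached as far as the arm can. A call is refused whole if a number of a shift passes 50 or a number of a turn 0.15, either way. A call with a gripper value outside its range is refused whole. The fingers move at their own pace and stop on an object; FORCE is the grip in N (left out, the last holds). Time passes only in rows, so rows that do not move let the fingers close. It gives the time, the measured TCP pose, the force, the opening and the grip force at its end, in the units of the state.
- bot.get_state(): the state, without advancing time (a new reading comes with each control period).
- bot.capture(name): name is "scene" or "side" or "wrist"; returns the picture (384x512x3 uint8, blue, green, red); there is no depth.
- bot.camera_info(name): a dict with "K" (3x3 intrinsics, pixels), "rvec" (rotation vector, rad) and "tvec" (3), from world to camera coordinates, as OpenCV has them; the wrist camera has in their place "tool_from_camera" (4x4, takes a point from camera to tool coordinates, whose origin is the TCP and whose axes are the flange's). Camera axes: x right, y down, z forward; pixel columns grow to the right and rows downward; lengths in mm; the calibration is good to about 2 mm. A picture is of the moment at which its call begins: read the wrist's pose just before it. camera_info takes no time and is no camera call.
- bot.job_done(): hands the job in; it is judged then, once.
The state is a dict: "clock": time; "joint_pos": joint angles; "qd": joint speeds; "joint_efforts": joint torques, N m; "tool_pos": TCP position; "orientation": TCP orientation; "contact_force": force on the tool from outside, world axes, zero at the start; "moment": the same for the moment, N m; "width": finger opening in mm; "grasp_force": force on a finger pad.
Only numpy, scipy, OpenCV 4.12 (cv2) and the standard library are available. Lean on these libraries where they do the work, as an engineer would, in place of code of your own. Each camera call takes 0.05 s, during which the arm holds its last target. There are 200 camera calls.

## Working session

There is one attempt and no reset: what is moved stays moved. The work goes in short steps, Python scripts to look and compute and a shell command to move; the robot and the scene stay as the last step left them, time stands still between calls to the robot, and variables do not carry over. Pictures are saved under pics/ and viewed, at most 10 in all, crops included, and the job is handed in when it is done.

```bash
mkdir -p pics; python3 - <<'E'
from plant import bot
import cv2
for n in("scene","side"):
    im=bot.capture(n); cv2.imwrite(f"pics/{n}0.png",cv2.resize(im,(800,600)))
    c=bot.camera_info(n); print(n,c)
print(bot.get_state())
E
```

```text
scene {'K': array([[405.45454992,   0.        , 255.90314553],
       [  0.        , 405.45454992, 197.14479429],
       [  0.        ,   0.        ,   1.        ]]), 'rvec': array([ 2.02313145,  1.58423649, -0.56523988]), 'tvec': array([-151.79189545, -420.62613492, 1083.63828585])}
side {'K': array([[385.86593943,   0.        , 258.04836867],
       [  0.        , 385.86593943, 188.17242007],
       [  0.        ,   0.        ,   1.        ]]), 'rvec': array([ 0.68344393, -2.56949033,  1.24441657]), 'tvec': array([529.96549625, 247.03530181, 471.07367773])}
{'clock': 0.1, 'joint_pos': array([ 9.17590036e-01,  3.13406308e-01,  1.49835779e+00, -1.45655771e-05,
        1.33100496e+00, -2.23434354e-01]), 'qd': array([ 0.00046588, -0.00151874, -0.00252883,  0.00057962, -0.00022538,
        0.00028809]), 'joint_efforts': array([ 1.91225372e-03, -4.02819550e+01, -2.52643758e+01,  6.95563573e-02,
        3.42767942e-02, -3.22301878e-05]), 'tool_pos': array([218.65284045, 477.07830343, 255.21326418]), 'orientation': array([-6.69791565e-01, -3.06886370e+00,  1.68237023e-03]), 'contact_force': array([ 0.44430832,  0.74856469, -0.07696835]), 'moment': array([0.00662014, 0.01560274, 0.02588075]), 'grasp_force': 0.0, 'width': 87.94574284963235}
```

View pics/scene0.png

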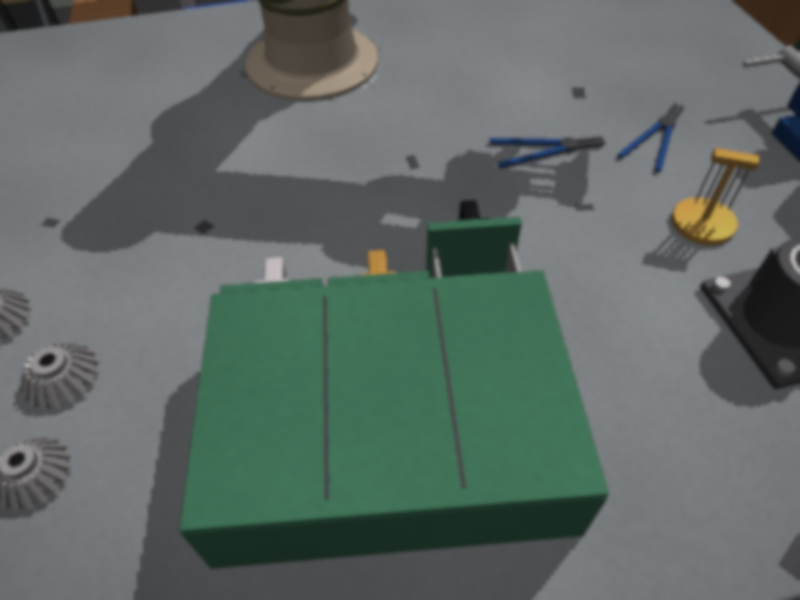

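View pics/side0.png

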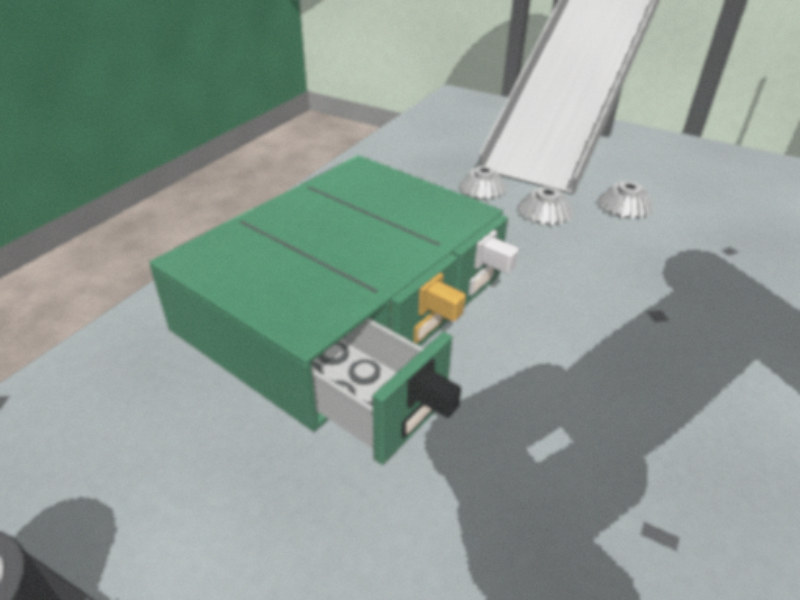

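The scene view has the robot at the top: black pull (470,205) open on the right (+y), brass (377,252) in the middle, bright (275,260) on the left. The side view agrees: black (440,390), brass (445,297).

```bash
cat > h.py <<'E'
from plant import bot
import numpy as np, cv2
def ray(n,uv,z,s=1.5625):
    c=bot.camera_info(n);R=cv2.Rodrigues(c["rvec"])[0];o=-R.T@c["tvec"]
    u=(np.array(uv)+.5)/s-.5
    d=R.T@np.linalg.inv(c["K"])@[*u,1]
    return (o+d*(z-o[2])/d[2]).round(1)
E
python3 - <<'E'
from h import *
for n,l in {"scene":[("FL",543,272,100),("BL",606,494,100),("BR",183,530,100),("FR",211,294,100),("blk out",469,202,92),("brs outL",387,251,92),("brs outR",368,251,92),("wht out",275,258,92),("drwL",520,220,90),("drwR",428,225,90)],
 "side":[("BL",152,264,100),("BR",360,156,100),("FR",506,213,100),("FL",315,362,100),("brs outL",444,297,92),("brs outR",466,293,92),("blk outL",440,410,64),("blk outRtop",461,392,92),("blk outLtop",438,385,92),("drwR",450,338,90),("drwL",377,393,90)]}.items():
    for a in l: print(n,a[0],ray(n,a[1:3],a[3]))
im=bot.capture("side");cv2.imwrite("pics/sc.png",cv2.resize(im[190:310,200:360],(800,600),interpolation=cv2.INTER_CUBIC))
E
```

```text
scene FL [624.3 157.6 100. ]
scene BL [857.1 119.2 100. ]
scene BR [ 805.3 -209.8  100. ]
scene FR [ 569.6 -175.7  100. ]
scene blk out [496.6 119.   92. ]
scene brs outL [548.4  10.7  92. ]
scene brs outR [543.3  -9.2  92. ]
scene wht out [ 528.6 -107.8   92. ]
scene drwL [537.2 166.3  90. ]
scene drwR [519.1  64.3  90. ]
side BL [846.2 124.5 100. ]
side BR [ 796.8 -207.5  100. ]
side FR [ 561.1 -168.   100. ]
side FL [611.1 156.6 100. ]
side brs outL [557.8   7.8  92. ]
side brs outR [541.1  -9.6  92. ]
side blk outL [503.6 121.6  64. ]
side blk outRtop [487.5 117.   92. ]
side blk outLtop [508.2 119.6  92. ]
side drwR [526.3  58.4  90. ]
side drwL [550.  152.5  90. ]
```

View pics/sc.png

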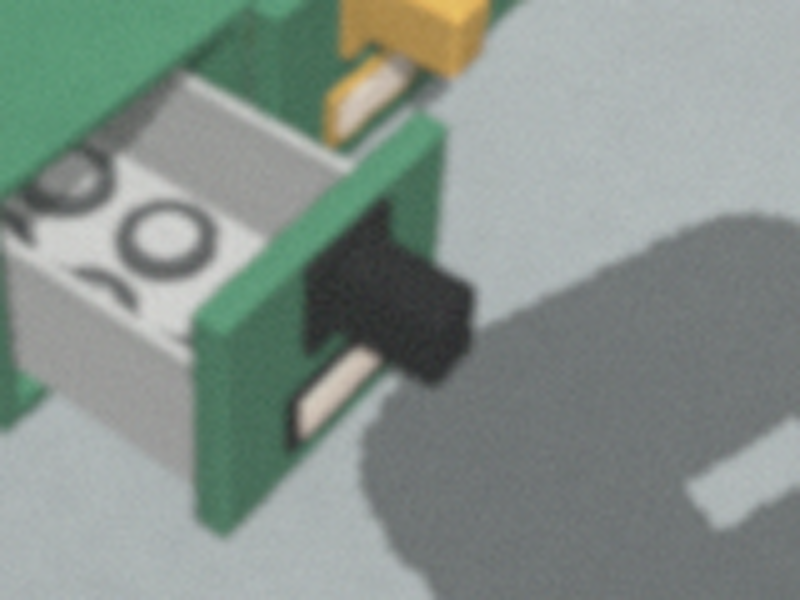

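Fit: the chest yaw is about -0.154 rad. The black pull is about 68 mm out, with its grip point near (512,116,78). The brass grip point is near (562,-2,78). The 110 mm spacing and the pull length both check out.

```bash
cat >> h.py <<'E'
from scipy.spatial.transform import Rotation as Ro
Y=-0.154
def go(*t):
    s=bot.get_state();R=Ro.from_rotvec(s["orientation"]).as_matrix()
    ty=R[:,1]; a=np.arctan2(ty[1],ty[0]); want=Y+np.pi/2
    e=(want-a+np.pi/2)%np.pi-np.pi/2   # world turn
    print("t",s["clock"],"pos",s["tool_pos"].round(1),"spin",round(-e,4),"F",s["contact_force"].round(1),"w",round(s["width"],1))
    Rn=Ro.from_rotvec([0,0,e]).as_matrix()@R
    print("axes after spin\n",Rn.round(3))
    for p in t: print(p,"now:",(R.T@(np.array(p)-s["tool_pos"])).round(1),"after spin:",(Rn.T@(np.array(p)-s["tool_pos"])).round(1))
E
python3 -c "
from h import *
go((512,116.4,180),(512,116.4,80))"
```

```text
t 0.15 pos [218.7 477.1 255.3] spin -0.2758 F [0.4 0.5 0.1] w 88.1
axes after spin
 [[-0.988  0.153 -0.   ]
 [ 0.153  0.988 -0.001]
 [ 0.    -0.001 -1.   ]]
(512, 116.4, 180) now: [-417.  -205.6   75.4] after spin: [-345.2 -311.4   75.5]
(512, 116.4, 80) now: [-417.  -205.5  175.4] after spin: [-345.2 -311.3  175.5]
```

```bash
python3 -m inch '[{"spin":-0.138},{"spin":-0.138},{"dx":-25,"dy":-23,"dz":5},{"dx":-25,"dy":-23,"dz":5},{"dx":-25,"dy":-23,"dz":5}]' >/dev/null
for i in 1 2; do python3 -m inch '[{"dx":-25,"dy":-23,"dz":6},{"dx":-25,"dy":-23,"dz":6},{"dx":-25,"dy":-23,"dz":6},{"dx":-25,"dy":-23,"dz":6},{"dx":-25,"dy":-23,"dz":6}]'; done
python3 -m inch '[{},{}]'
python3 - <<'E'
from h import *
go((512,116.4,180),(512,116.4,80))
E
```

```text
t 0.15 pos [218.7 477.1 255.3] spin -0.2758 F [0.4 0.5 0.1] w 88.1
axes after spin
 [[-0.988  0.153 -0.   ]
 [ 0.153  0.988 -0.001]
 [ 0.    -0.001 -1.   ]]
(512, 116.4, 180) now: [-417.  -205.6   75.4] after spin: [-345.2 -311.4   75.5]
(512, 116.4, 80) now: [-417.  -205.5  175.4] after spin: [-345.2 -311.3  175.5]invalid input at $[0]: expected keys dx, dy, dz, spin, grip
invalid input at $[0]: expected keys dx, dy, dz, spin, grip
invalid input at $[0]: expected keys dx, dy, dz, spin, grip
invalid input at $[0]: expected keys dx, dy, dz, spin, grip
```

```bash
python3 -m inch '[{"dx":0,"dy":0,"dz":0,"spin":-0.138,"grip":0},{"dx":0,"dy":0,"dz":0,"spin":-0.138,"grip":0},{"dx":-25,"dy":-23,"dz":5,"spin":0,"grip":0},{"dx":-25,"dy":-23,"dz":5,"spin":0,"grip":0},{"dx":-25,"dy":-23,"dz":5,"spin":0,"grip":0}]'
python3 -m inch '[{"dx":-25,"dy":-23,"dz":6,"spin":0,"grip":0},{"dx":-25,"dy":-23,"dz":6,"spin":0,"grip":0},{"dx":-25,"dy":-23,"dz":6,"spin":0,"grip":0},{"dx":-25,"dy":-23,"dz":6,"spin":0,"grip":0},{"dx":-25,"dy":-23,"dz":6,"spin":0,"grip":0}]'
python3 -m inch '[{"dx":-25,"dy":-23,"dz":6,"spin":0,"grip":0},{"dx":-25,"dy":-23,"dz":6,"spin":0,"grip":0},{"dx":-25,"dy":-23,"dz":6,"spin":0,"grip":0},{"dx":0,"dy":0,"dz":0,"spin":0,"grip":0},{"dx":0,"dy":0,"dz":0,"spin":0,"grip":0}]'
python3 -c "
from h import *
go((512,116.4,180),(512,116.4,80))"
```

```text
clock: 0.65
tool_pos: [282.7, 396.6, 240.3]
orientation: [-0.24, -3.132, 0.0]
contact_force: [0.6, 0.3, 0.2]
width: 88.0
grasp_force: 0.0
clock: 1.15
tool_pos: [388.8, 263.5, 210.4]
orientation: [-0.241, -3.132, 0.0]
contact_force: [1.0, -0.1, 0.1]
width: 88.0
grasp_force: 0.0
clock: 1.65
tool_pos: [451.6, 185.0, 192.5]
orientation: [-0.243, -3.131, -0.0]
contact_force: [0.0, 0.3, 0.3]
width: 88.1
grasp_force: 0.0
t 1.65 pos [451.6 185.  192.5] spin -0.0011 F [0.  0.3 0.3] w 88.1
axes after spin
 [[-0.988  0.153 -0.001]
 [ 0.153  0.988  0.   ]
 [ 0.001 -0.    -1.   ]]
(512, 116.4, 180) now: [-70.3 -58.4  12.4] after spin: [-70.2 -58.5  12.4]
(512, 116.4, 80) now: [-70.3 -58.4 112.4] after spin: [-70.3 -58.5 112.4]
```

```bash
python3 -m inch '[{"dx":-23,"dy":-20,"dz":10,"spin":0,"grip":0},{"dx":-23,"dy":-20,"dz":10,"spin":0,"grip":0},{"dx":-24,"dy":-18,"dz":12,"spin":0,"grip":0},{"dx":0,"dy":0,"dz":0,"spin":0,"grip":0},{"dx":0,"dy":0,"dz":0,"spin":0,"grip":0}]'
python3 - <<'E'
from h import *
go((512,116.4,80))
im=bot.capture("wrist");cv2.imwrite("pics/w1.png",cv2.resize(im,(800,600)))
s=bot.get_state();c=bot.camera_info("wrist");T=np.array(c["tool_from_camera"]);K=c["K"]
R=Ro.from_rotvec(s["orientation"]).as_matrix()
xa=np.array([np.cos(Y),np.sin(Y),0])
ya=np.array([-xa[1],xa[0],0])
b=np.array([497.3,118.7,92]); r=np.array([547.6,0,92])
for n,p in [("blk out",b),("brs out",r),("blk tipL",b+10*ya),("blk tipR",b-10*ya)]:
    q=T[:3,:3].T@(R.T@(p-s["tool_pos"])-T[:3,3]); u=K@q; print(n,((u[:2]/u[2]+.5)*1.5625-.5).round(1))
E
```

```text
clock: 2.15
tool_pos: [511.5, 118.0, 160.7]
orientation: [-0.241, -3.132, -0.0]
contact_force: [-0.1, -0.2, 0.2]
width: 88.1
grasp_force: 0.0
t 2.15 pos [511.5 118.  160.7] spin 0.0006 F [-0.1 -0.2  0.2] w 88.1
axes after spin
 [[-0.988  0.153 -0.001]
 [ 0.153  0.988  0.   ]
 [ 0.001  0.    -1.   ]]
(512, 116.4, 80) now: [-0.8 -1.5 80.7] after spin: [-0.8 -1.5 80.7]
blk out [394.4 304.9]
brs out [150.1 449.5]
blk tipL [418.8 304.9]
blk tipR [370.1 304.8]
```

View pics/w1.png

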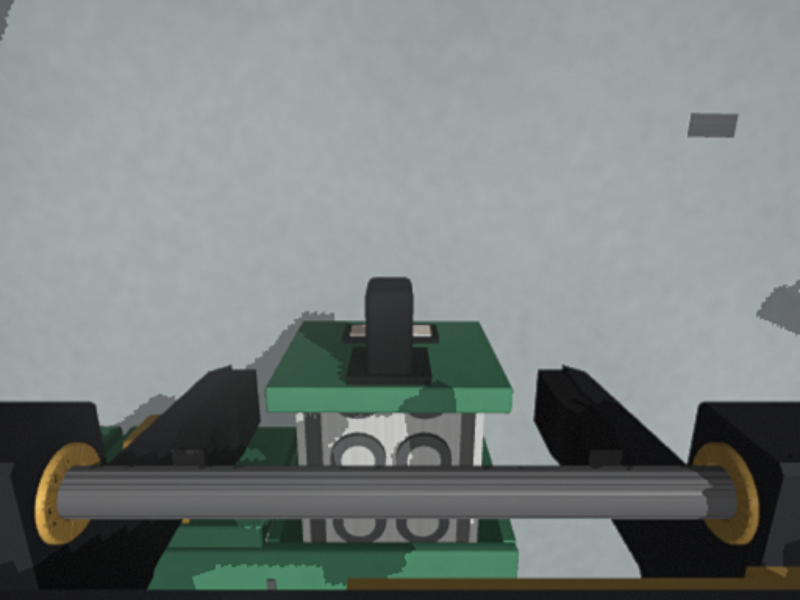

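The wrist view shows the black pull at columns 366–412, centred near 389. Its outer end is at about rows 278–292, and the drawer front's top edge is at rows 388–412.

```bash
python3 - <<'E'
from h import *
im=bot.capture("wrist");cv2.imwrite("pics/w2.png",cv2.resize(im[165:275,180:327],(800,599),interpolation=cv2.INTER_CUBIC))
s=bot.get_state();c=bot.camera_info("wrist");T=np.array(c["tool_from_camera"]);K=c["K"]
R=Ro.from_rotvec(s["orientation"]).as_matrix();print("cam in tool",T.round(2))
for n,u,v,z in [("end290",389,290,92),("end278",389,278,92),("end278low",389,278,64),("frontL",512,388,90),("frontR",266,388,90),("backL",512,412,90)]:
    d=R@T[:3,:3]@np.linalg.inv(K)@[(u+.5)/1.5625-.5,(v+.5)/1.5625-.5,1]
    o=s["tool_pos"]+R@T[:3,3]
    p=o+d*(z-o[2])/d[2]; print(n,p.round(1),"tool",(R.T@(p-s["tool_pos"])).round(1))
E
```

```text
cam in tool [[   0.     -0.96   -0.29   73.43]
 [   1.      0.     -0.     -0.73]
 [   0.     -0.29    0.96 -130.02]
 [   0.      0.      0.      1.  ]]
end290 [490.8 117.5  92. ] tool [20.3 -4.  69.3]
end278 [485.9 118.3  92. ] tool [25.3 -3.9 69.3]
end278low [492.5 116.8  64. ] tool [18.5 -4.4 97.3]
frontL [543.1 163.5  90. ] tool [-24.5  49.5  71.3]
frontR [526.9  57.5  90. ] tool [-24.5 -57.8  71.3]
backL [554.8 162.5  90. ] tool [-36.1  50.3  71.3]
```

View pics/w2.png

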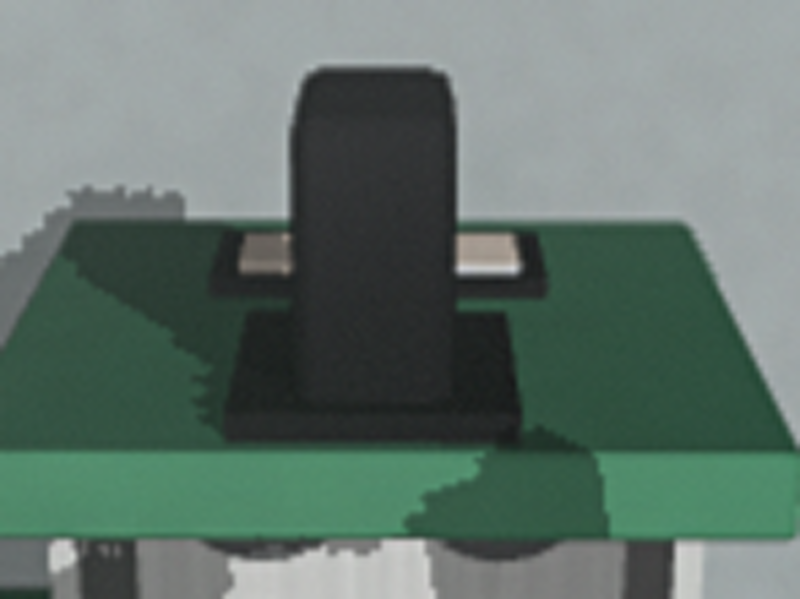

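```bash
python3 -m inch '[{"dx":3,"dy":-4,"dz":18,"spin":0,"grip":0},{"dx":0,"dy":0,"dz":20,"spin":0,"grip":0},{"dx":0,"dy":0,"dz":20,"spin":0,"grip":0},{"dx":0,"dy":0,"dz":20,"spin":0,"grip":0},{"dx":0,"dy":0,"dz":2,"spin":0,"grip":0}]'
python3 -m inch '[{"dx":0,"dy":0,"dz":0,"spin":0,"grip":0.9},{"dx":0,"dy":0,"dz":0,"spin":0,"grip":0.9},{"dx":0,"dy":0,"dz":0,"spin":0,"grip":0.9},{"dx":0,"dy":0,"dz":0,"spin":0,"grip":0.9},{"dx":0,"dy":0,"dz":0,"spin":0,"grip":0.9}]' 15
```

```text
clock: 2.75
tool_pos: [507.0, 114.6, 79.5]
orientation: [-0.239, -3.129, 0.0]
contact_force: [-0.6, 0.0, -0.1]
width: 87.9
grasp_force: 0.0
clock: 3.25
tool_pos: [508.6, 113.6, 81.1]
orientation: [0.241, 3.132, 0.0]
contact_force: [-0.2, -0.2, -0.3]
width: 49.9
grasp_force: 0.0
```

```bash
python3 -m inch '[{"dx":0,"dy":0,"dz":0,"spin":0,"grip":0.9},{"dx":0,"dy":0,"dz":0,"spin":0,"grip":0.9},{"dx":0,"dy":0,"dz":0,"spin":0,"grip":0.9},{"dx":0,"dy":0,"dz":0,"spin":0,"grip":0.9},{"dx":0,"dy":0,"dz":0,"spin":0,"grip":0.9}]'
```

```text
clock: 3.75
tool_pos: [508.7, 115.0, 80.7]
orientation: [0.242, 3.131, 0.004]
contact_force: [3.5, 9.9, -1.7]
width: 19.9
grasp_force: 15.0
```

Gripped, with the opening at 19.9 mm. Pushing home.

```bash
python3 -m inch '[{"dx":-10,"dy":1,"dz":0,"spin":0,"grip":0.9},{"dx":-12,"dy":1,"dz":0,"spin":0,"grip":0.9},{"dx":-12,"dy":0,"dz":0,"spin":0,"grip":0.9},{"dx":-12,"dy":0,"dz":0,"spin":0,"grip":0.9},{"dx":-10,"dy":0,"dz":0,"spin":0,"grip":0.9}]'
python3 -m inch '[{"dx":-3,"dy":0,"dz":0,"spin":0,"grip":0.9},{"dx":-3,"dy":0,"dz":0,"spin":0,"grip":0.9},{"dx":0,"dy":0,"dz":0,"spin":0,"grip":0.9}]'
```

```text
clock: 4.25
tool_pos: [564.7, 106.3, 80.7]
orientation: [-0.242, -3.132, 0.001]
contact_force: [-1.7, -2.4, 2.5]
width: 20.3
grasp_force: 15.0
clock: 4.55
tool_pos: [570.3, 105.5, 80.7]
orientation: [0.242, 3.132, -0.001]
contact_force: [0.8, -5.0, 0.3]
width: 19.8
grasp_force: 15.0
```

```bash
python3 -m inch '[{"dx":-3,"dy":0,"dz":0,"spin":0,"grip":0.9},{"dx":0,"dy":0,"dz":0,"spin":0,"grip":0.9}]'
python3 -m inch '[{"dx":-2,"dy":0,"dz":0,"spin":0,"grip":0.9},{"dx":0,"dy":0,"dz":0,"spin":0,"grip":0.9}]'
python3 -m inch '[{"dx":-2,"dy":0,"dz":0,"spin":0,"grip":0.9},{"dx":0,"dy":0,"dz":0,"spin":0,"grip":0.9}]'
```

```text
clock: 4.75
tool_pos: [573.0, 105.1, 80.7]
orientation: [0.241, 3.132, -0.001]
contact_force: [-0.0, -6.1, -0.5]
width: 20.1
grasp_force: 15.0
clock: 4.95
tool_pos: [574.9, 104.8, 80.7]
orientation: [-0.242, -3.132, 0.001]
contact_force: [-1.0, -5.2, 0.3]
width: 19.8
grasp_force: 15.0
clock: 5.15
tool_pos: [576.8, 104.5, 80.7]
orientation: [-0.241, -3.132, 0.001]
contact_force: [-0.7, -5.3, 1.5]
width: 19.7
grasp_force: 15.0
```

```bash
python3 -m inch '[{"dx":-3,"dy":0,"dz":0,"spin":0,"grip":0.9},{"dx":0,"dy":0,"dz":0,"spin":0,"grip":0.9}]'
python3 -m inch '[{"dx":-2,"dy":0,"dz":0,"spin":0,"grip":0.9},{"dx":0,"dy":0,"dz":0,"spin":0,"grip":0.9}]'
python3 - <<'E'
from h import *
im=bot.capture("side");cv2.imwrite("pics/s3.png",cv2.resize(im[80:320,80:400],(800,600),interpolation=cv2.INTER_CUBIC))
E
```

```text
clock: 5.35
tool_pos: [577.9, 104.3, 80.6]
orientation: [-0.24, -3.126, 0.002]
contact_force: [-13.3, -4.8, 8.9]
width: 20.0
grasp_force: 15.0
clock: 5.55
tool_pos: [578.6, 104.2, 80.3]
orientation: [-0.24, -3.123, 0.002]
contact_force: [-18.5, -4.8, 11.6]
width: 20.2
grasp_force: 15.0
```

View pics/s3.png

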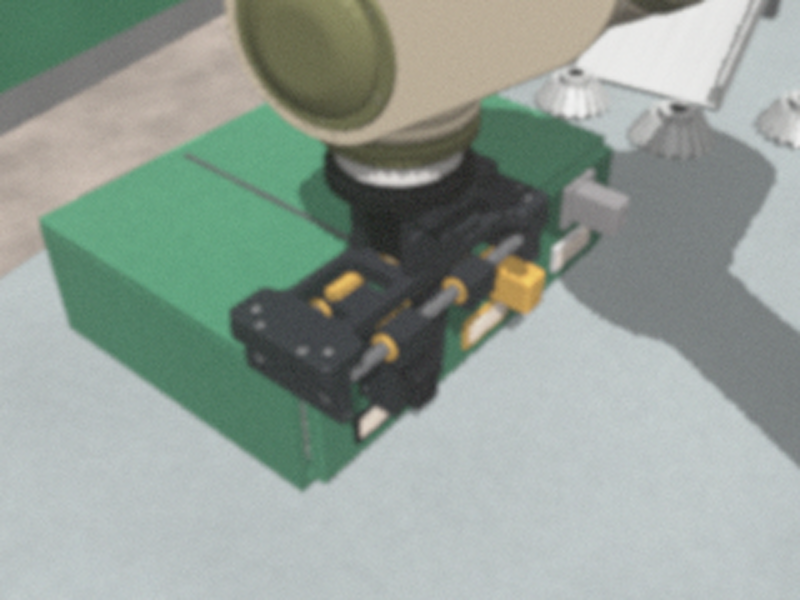

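The black drawer's front is flush, and the force rose at the stop. Opening, lifting and shifting 110 mm to the brass pull.

```bash
python3 -m inch '[{"dx":3,"dy":0,"dz":0,"spin":0,"grip":0.9},{"dx":0,"dy":0,"dz":0,"spin":0,"grip":0},{"dx":0,"dy":0,"dz":0,"spin":0,"grip":0},{"dx":0,"dy":0,"dz":0,"spin":0,"grip":0},{"dx":0,"dy":0,"dz":0,"spin":0,"grip":0}]'
python3 -m inch '[{"dx":0,"dy":0,"dz":0,"spin":0,"grip":0},{"dx":0,"dy":0,"dz":0,"spin":0,"grip":0},{"dx":0,"dy":0,"dz":0,"spin":0,"grip":0},{"dx":0,"dy":0,"dz":0,"spin":0,"grip":0},{"dx":0,"dy":0,"dz":0,"spin":0,"grip":0}]'
python3 -m inch '[{"dx":0,"dy":0,"dz":-20,"spin":0,"grip":0},{"dx":0,"dy":0,"dz":-20,"spin":0,"grip":0},{"dx":0,"dy":0,"dz":-10,"spin":0,"grip":0},{"dx":0,"dy":-20,"dz":0,"spin":0,"grip":0},{"dx":0,"dy":-20,"dz":0,"spin":0,"grip":0}]'
python3 -m inch '[{"dx":0,"dy":-25,"dz":0,"spin":0,"grip":0},{"dx":0,"dy":-25,"dz":0,"spin":0,"grip":0},{"dx":0,"dy":-20,"dz":0,"spin":0,"grip":0},{"dx":0,"dy":0,"dz":0,"spin":0,"grip":0},{"dx":0,"dy":0,"dz":0,"spin":0,"grip":0}]'
python3 - <<'E'
from h import *
go((561,-3,80))
im=bot.capture("wrist");cv2.imwrite("pics/w4.png",cv2.resize(im,(800,600)))
E
```

```text
clock: 6.1
tool_pos: [579.0, 104.9, 80.7]
orientation: [0.241, 3.132, 0.0]
contact_force: [-0.1, 0.3, 0.1]
width: 50.1
grasp_force: 0.0
clock: 6.6
tool_pos: [579.0, 104.7, 80.7]
orientation: [0.241, 3.132, 0.0]
contact_force: [0.3, 0.0, -0.2]
width: 88.0
grasp_force: 0.0
clock: 7.1
tool_pos: [572.7, 65.0, 130.7]
orientation: [0.24, 3.132, -0.0]
contact_force: [-0.5, -0.6, 1.2]
width: 88.3
grasp_force: 0.0
clock: 7.6
tool_pos: [562.1, -3.8, 130.6]
orientation: [-0.242, -3.132, -0.0]
contact_force: [0.6, 0.7, 0.4]
width: 88.2
grasp_force: 0.0
t 7.6 pos [562.1  -3.8 130.6] spin -0.0005 F [0.6 0.7 0.4] w 88.2
axes after spin
 [[-0.988  0.153 -0.   ]
 [ 0.153  0.988  0.   ]
 [ 0.     0.    -1.   ]]
(561, -3, 80) now: [ 1.2  0.7 50.6] after spin: [ 1.2  0.7 50.6]
```

View pics/w4.png

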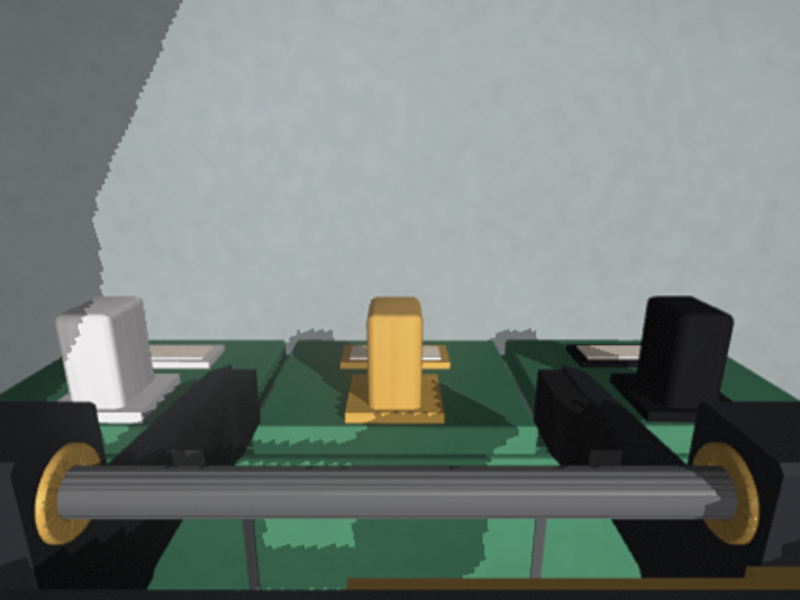

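All three pull ends line up, so the black drawer is home. Brass, at column 395, is centred between the fingers at 259 and 536. Descend and grip.

```bash
python3 -m inch '[{"dx":1,"dy":0,"dz":17,"spin":0,"grip":0},{"dx":0,"dy":0,"dz":17,"spin":0,"grip":0},{"dx":0,"dy":0,"dz":16,"spin":0,"grip":0},{"dx":0,"dy":0,"dz":0,"spin":0,"grip":0.9},{"dx":0,"dy":0,"dz":0,"spin":0,"grip":0.9}]' 25
python3 -m inch '[{"dx":0,"dy":0,"dz":0,"spin":0,"grip":0.9},{"dx":0,"dy":0,"dz":0,"spin":0,"grip":0.9},{"dx":0,"dy":0,"dz":0,"spin":0,"grip":0.9},{"dx":0,"dy":0,"dz":0,"spin":0,"grip":0.9},{"dx":0,"dy":0,"dz":0,"spin":0,"grip":0.9}]'
python3 -m inch '[{"dx":0,"dy":0,"dz":0,"spin":0,"grip":0.9},{"dx":0,"dy":0,"dz":0,"spin":0,"grip":0.9},{"dx":0,"dy":0,"dz":0,"spin":0,"grip":0.9},{"dx":0,"dy":0,"dz":0,"spin":0,"grip":0.9}]'
```

```text
clock: 8.15
tool_pos: [561.3, -3.2, 81.0]
orientation: [0.24, 3.132, 0.0]
contact_force: [0.1, 0.3, 0.5]
width: 74.4
grasp_force: 0.0
clock: 8.65
tool_pos: [561.2, -3.9, 80.9]
orientation: [0.241, 3.132, -0.0]
contact_force: [1.0, 0.6, 0.5]
width: 34.5
grasp_force: 0.0
clock: 9.05
tool_pos: [561.0, -4.4, 80.7]
orientation: [-0.242, -3.132, 0.001]
contact_force: [-1.4, -5.0, 0.4]
width: 19.5
grasp_force: 25.0
```

Gripped. Pull 10 mm first, check the force, then continue to about 85 mm.

```bash
python3 -m inch '[{"dx":5,"dy":0,"dz":0,"spin":0,"grip":0.9},{"dx":5,"dy":0,"dz":0,"spin":0,"grip":0.9},{"dx":4,"dy":0,"dz":0,"spin":0,"grip":0.9},{"dx":4,"dy":0,"dz":0,"spin":0,"grip":0.9},{"dx":4,"dy":0,"dz":0,"spin":0,"grip":0.9}]'
```

```text
clock: 9.55
tool_pos: [539.5, -1.0, 80.7]
orientation: [0.241, 3.131, -0.001]
contact_force: [0.7, -4.9, -1.1]
width: 19.8
grasp_force: 25.0
```

```bash
python3 -m inch '[{"dx":10,"dy":0,"dz":0,"spin":0,"grip":0.9},{"dx":12,"dy":0,"dz":0,"spin":0,"grip":0.9},{"dx":12,"dy":0,"dz":0,"spin":0,"grip":0.9},{"dx":12,"dy":0,"dz":0,"spin":0,"grip":0.9},{"dx":8,"dy":0,"dz":0,"spin":0,"grip":0.9}]'
python3 -m inch '[{"dx":6,"dy":0,"dz":0,"spin":0,"grip":0.9},{"dx":3,"dy":0,"dz":0,"spin":0,"grip":0.9},{"dx":0,"dy":0,"dz":0,"spin":0,"grip":0.9},{"dx":0,"dy":0,"dz":0,"spin":0,"grip":0.9},{"dx":0,"dy":0,"dz":0,"spin":0,"grip":0.9}]'
python3 -m inch '[{"dx":0,"dy":0,"dz":0,"spin":0,"grip":0},{"dx":0,"dy":0,"dz":0,"spin":0,"grip":0},{"dx":0,"dy":0,"dz":0,"spin":0,"grip":0},{"dx":0,"dy":0,"dz":0,"spin":0,"grip":0},{"dx":0,"dy":0,"dz":0,"spin":0,"grip":0}]'
python3 -m inch '[{"dx":0,"dy":0,"dz":0,"spin":0,"grip":0},{"dx":0,"dy":0,"dz":0,"spin":0,"grip":0},{"dx":0,"dy":0,"dz":0,"spin":0,"grip":0},{"dx":0,"dy":0,"dz":0,"spin":0,"grip":0},{"dx":0,"dy":0,"dz":0,"spin":0,"grip":0}]'
python3 -m inch '[{"dx":0,"dy":0,"dz":-20,"spin":0,"grip":0},{"dx":0,"dy":0,"dz":-20,"spin":0,"grip":0},{"dx":0,"dy":0,"dz":-20,"spin":0,"grip":0},{"dx":0,"dy":0,"dz":-20,"spin":0,"grip":0},{"dx":0,"dy":0,"dz":0,"spin":0,"grip":0}]'
python3 - <<'E'
from h import *
im=bot.capture("side");cv2.imwrite("pics/s5.png",cv2.resize(im,(800,600)))
E
```

```text
clock: 10.05
tool_pos: [485.5, 7.5, 80.7]
orientation: [0.241, 3.132, -0.001]
contact_force: [1.1, -4.9, -2.7]
width: 19.8
grasp_force: 25.0
clock: 10.55
tool_pos: [476.8, 8.8, 80.7]
orientation: [-0.241, -3.132, 0.001]
contact_force: [-3.4, -5.1, 0.4]
width: 19.7
grasp_force: 25.0
clock: 11.05
tool_pos: [477.1, 9.2, 80.7]
orientation: [0.241, 3.132, 0.0]
contact_force: [-0.3, -0.7, 0.7]
width: 57.5
grasp_force: 0.0
clock: 11.55
tool_pos: [477.1, 9.1, 80.7]
orientation: [-0.241, -3.132, -0.0]
contact_force: [-0.2, -0.3, 0.1]
width: 88.2
grasp_force: 0.0
clock: 12.05
tool_pos: [478.1, 9.0, 162.7]
orientation: [0.241, 3.128, -0.001]
contact_force: [-0.5, -0.3, -0.0]
width: 88.4
grasp_force: 0.0
```

View pics/s5.png

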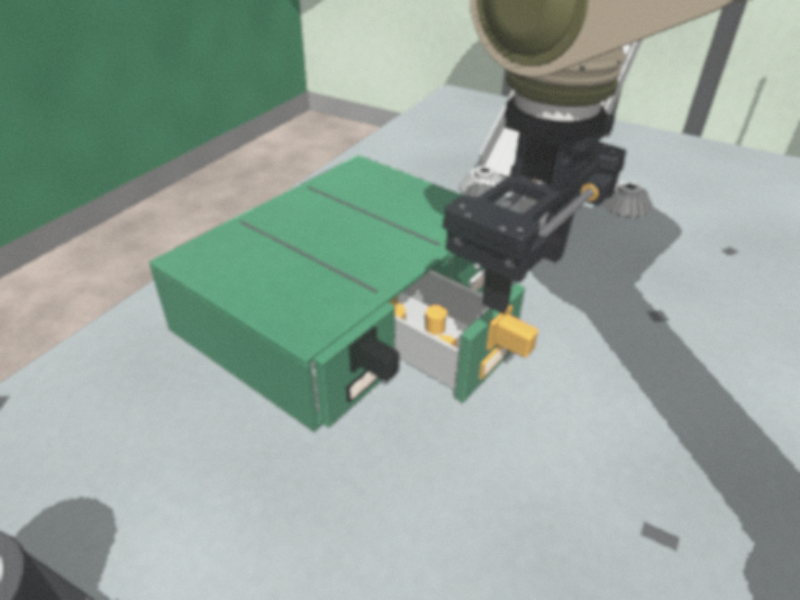

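The black drawer is flush (pull at 378,358), the brass one is about 85 mm out (pull at 515,335), and the gripper is clear above it.

```bash
python3 -c "
from plant import bot
print(bot.job_done())"
```

```text
the job is handed in; nothing more can be done
None
```

I pushed the black-pull drawer home, pulled the brass-pull drawer about 85 mm out of its 110 mm travel, released it with the arm clear above, and handed the job in at about 12 s; no verdict came back.

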